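Put the mate cups away in the cork-lined bay and bolt its cover

ROBOT

A 6-joint arm with a two-finger parallel gripper is mounted at the origin on the work surface. World frame = base frame: x ahead of the robot, y to its left, z up, the work surface at z = 0. Lengths are in m, angles in degrees, forces in N, time in s.
With the tool pointing down it reaches from about 0.325 to 0.85 m from the base axis. Payload 4.4 kg.
Tool frame: the origin (TCP) lies midway between the tips of the shut fingers; the grasp point (between the pads) lies arm.grasp_offset behind it (arm.grasp_offset is the distance from the TCP to the grasp point, in m); z points along the fingers, y is the direction in which the jaws open and shut (so a half turn about z gives the same grasp; the last joint's range is limited). The gripper opens to 94 mm and grips with 3 to 60 N. Pads are 16 mm wide; open, the fingers measure 119 mm over their backs; the gripper's body (75 mm by 177 mm) begins 78 mm behind the grasp point.
Start: joints at [-80.415, 11.837, 88.321, -0, 79.842, -8.623], TCP at [0.18, -0.546, 0.205] pointing down, gripper open.
Joint ranges: [-156.59, 156.59], [-49.26, 127.26], [12.9, 141.05], [-63.56, 243.56], [4.71, 150.69], [-161.64, 161.64]. Speed limits (degrees/s): [159.86, 159.86, 180, 180, 180, 180].

INTERFACE

Orientations are given as [roll, pitch, yaw] about the fixed x, y, z axes, in that order (R = Rz(yaw) Ry(pitch) Rx(roll)).
In Python, from station import arm gives the robot as it stands.
- The arm moves only by the tool carry_out, never from a script. Its arguments are lists of equal length, an entry for each row: "slide": the shift along the tool's x, y, z in m, a list of three; "turn": the turn about the tool's z in rad; "jaw": the opening, from -1 (shut) to 1 (fully open). In form: {"slide": [[dx, dy, dz], ...], "turn": [turn, ...], "jaw": [jaw, ...]}. A call has 1 to 20 rows; each row shifts and turns the commanded pose from where the row before left it, along the tool's axes as they then stand; what a row does not reach is not made up. A row lasts 1/10 s, in which the tool goes at most 50 mm and 8.59 degrees, less where a joint would pass 70% of its speed; a pose out of reach is approached as far as the arm can. A call with a gripper value outside its range is refused whole. The fingers move at their own pace and stop on an object; the grip force is fixed at half the most. Time passes only in rows, so rows that do not move let the fingers close. It gives the time, the measured TCP pose, the force and the opening at its end, in the units of the state.
- arm.read_state(): the state, without advancing time (a new reading comes with each control period).
- arm.camera(name): name is "side" or "top"; returns a dict with "frame" (384x512x3 uint8, blue, green, red), "K" (3x3 intrinsics, pixels), "world_from_camera" (4x4, takes a point from camera to world coordinates). Camera axes: x right, y up, looking along -z (the intrinsics and any distortion apply to the point x, -y, -z); pixel columns grow to the right and rows downward; lengths in m; the calibration is good to about 2 mm. A picture is of the moment at which its call begins. There is no depth.
- arm.finish_job(): hands the job in, once; it reports no verdict.
The state is a dict: "time": time; "joints": joint angles; "qd": joint speeds; "joint_torque": joint torques, N m; "tool_pos": TCP position; "tool_rot": TCP orientation; "force": force on the tool from outside, world axes, zero at the start; "wrist_torque": the same for the moment, N m; "width": opening from 0.0 (shut) to 1.0 (fully open).
Only numpy, scipy, OpenCV 4.12 (cv2) and the standard library are available. Lean on these libraries where they do the work, as an engineer would, in place of code of your own. Each camera call takes 0.05 s, during which the arm holds its last target.

TASK

Put every mate cup that stands on the ledge away, upright, in the locker bay that is lined with the cork mat. Then slide that bay's cover fully shut over them and shoot its bolt fully home through the cover's keeper. Leave the other bay, with its canister, cover and bolt, and everything else on the ledge as they are.

Things in the scene. Friction and masses are not known exactly. Their poses are not given: they have to be found in the camera images.
- locker: fixed wooden locker, 392 mm wide (y), 98 mm high; two open-topped bays, 140 (x) by 184 mm (y) inside, 8 mm walls, 6 mm floor, centred at x 0, y +96 (left) and -96 mm (right). In front (-x) a solid rail 42 mm deep carries the bolts; a solid part behind, to x +270 mm, carries the open covers. Origin on the ledge midway between the bays; x away from the robot at yaw 0, y left.
- mat: cork mat, 134 x 176 x 5 mm, lying fixed on the floor of one of the two bays, which one varies. Origin at the centre of its underside, 6 mm above the ledge; axes as the locker's.
- canister: yellow plastic canister with a flip top, 82 mm diameter, 83 mm tall, standing in the bay without the mat. Origin at the centre of its underside.
- cup_1: mate cup, tall: round steel sleeve with a glass rim, outside diameter 56 mm all the way up, 80 mm tall. Origin at the centre of its underside, z up. May be absent.
- cup_2: mate cup, tall: round steel sleeve with a glass rim, outside diameter 56 mm all the way up, 80 mm tall. Origin at the centre of its underside, z up. May be absent.
- cup_3: mate cup, tall: round steel sleeve with a glass rim, outside diameter 56 mm all the way up, 80 mm tall. Origin at the centre of its underside, z up. May be absent.
- cup_4: mate cup, squat: round steel sleeve with a glass rim, outside diameter 60 mm all the way up, 66 mm tall. Origin at the centre of its underside, z up. May be absent.
- cup_5: mate cup, squat: round steel sleeve with a glass rim, outside diameter 60 mm all the way up, 66 mm tall. Origin at the centre of its underside, z up. May be absent.
- cover_left (a joint): flat aluminium cover of the left bay, underside 100 mm, top 106 mm above the ledge, about 2 N of friction. m: 0 fully shut over the bay, 0.19 pushed fully back (locker +x); stays where it is left.
- cover_left_handle (a point): top middle of the left cover's handle, an upright black bar 12 mm thick (locker x), 70 mm long (locker y), 32 mm high on the cover; top at 138 mm. With the cover shut it lies at locker x -52, y +96 mm.
- bolt_left (a joint): barrel bolt on the front rail of the left bay, a 14 mm rod along locker y with an upright knob, about 1.5 N of friction. m: 0 fully withdrawn, 0.05 fully home (slid towards locker +y).
- cover_left_keeper (a point): centre of the eye of the steel keeper on the front edge of the left cover; the eye is 20 mm wide and 20 mm high. With the cover shut it lies in line with the bolt and the bolt's tip passes right through it when home.
- bolt_left_knob (a point): top middle of the left bolt's knob, a steel block 14 mm (locker x) by 16 mm (locker y) standing 38 mm above the rod; top at 161 mm above the ledge. The rod's tip lies 55 mm further along locker +y and 45 mm lower.
- cover_right (a joint): flat aluminium cover of the right bay, underside 100 mm, top 106 mm above the ledge, about 2 N of friction. m: 0 fully shut over the bay, 0.19 pushed fully back (locker +x); stays where it is left.
- cover_right_handle (a point): top middle of the right cover's handle, an upright black bar 12 mm thick (locker x), 70 mm long (locker y), 32 mm high on the cover; top at 138 mm. With the cover shut it lies at locker x -52, y -96 mm.
- bolt_right (a joint): barrel bolt on the front rail of the right bay, a 14 mm rod along locker y with an upright knob, about 1.5 N of friction. m: 0 fully withdrawn, 0.05 fully home (slid towards locker +y).
- cover_right_keeper (a point): centre of the eye of the steel keeper on the front edge of the right cover; the eye is 20 mm wide and 20 mm high. With the cover shut it lies in line with the bolt and the bolt's tip passes right through it when home.
- bolt_right_knob (a point): top middle of the right bolt's knob, a steel block 14 mm (locker x) by 16 mm (locker y) standing 38 mm above the rod; top at 161 mm above the ledge. The rod's tip lies 55 mm further along locker +y and 45 mm lower.
- bombilla_pot: white ceramic pot, 84 mm diameter, 100 mm tall, with two bombillas sticking up to 205 mm. Origin at the centre of its underside.
- salt_mill: dark wooden salt mill, 56 mm diameter, 146 mm tall. Origin at the centre of its underside.
- honey_jar: jar of honey, 60 mm diameter, 75 mm tall. Origin at the centre of its underside.

How it is judged (in metres and radians):
On the way, in this order (a step that is already met when the one before it is completed fails the run):
1. every cup present stands upright on the cork mat in its bay (x of cup_1 in the frame of mat between -0.068 and 0.068 m and y of cup_1 in the frame of mat between -0.088 and 0.088 m and z of cup_1 in the frame of mat between 0 and 0.01 m and angle between each of cup_1, cup_2, cup_3, cup_4, cup_5's own z axis and vertical below 0.12 rad and x of cup_2 in the frame of mat between -0.068 and 0.068 m and y of cup_2 in the frame of mat between -0.088 and 0.088 m and z of cup_2 in the frame of mat between 0 and 0.01 m and x of cup_3 in the frame of mat between -0.068 and 0.068 m and y of cup_3 in the frame of mat between -0.088 and 0.088 m and z of cup_3 in the frame of mat between 0 and 0.01 m and x of cup_4 in the frame of mat between -0.068 and 0.068 m and y of cup_4 in the frame of mat between -0.088 and 0.088 m and z of cup_4 in the frame of mat between 0 and 0.01 m and x of cup_5 in the frame of mat between -0.068 and 0.068 m and y of cup_5 in the frame of mat between -0.088 and 0.088 m and z of cup_5 in the frame of mat between 0 and 0.01 m), for 0.2 s.
2. the cover of the cork-lined bay is fully shut, with the cups in (all of step 1 and ((y of mat in the frame of locker above 0.05 m and value of joint cover_left below 0.005 m) or (y of mat in the frame of locker below -0.05 m and value of joint cover_right below 0.005 m))), for 0.2 s.
3. the bolt of that cover is fully home in the keeper (((y of mat in the frame of locker above 0.05 m and value of joint cover_left below 0.005 m and value of joint bolt_left above 0.045 m) or (y of mat in the frame of locker below -0.05 m and value of joint cover_right below 0.005 m and value of joint bolt_right above 0.045 m))), for 0.2 s.
At the end, for the whole second after the job is handed in: Every cup present upright (0.12 rad) and at rest on the mat in its bay; that cover shut within 5 mm, its bolt home within 5 mm; the other cover moved under 20 mm, the other bolt under 15 mm; canister moved under 20 mm, pot, mill and jar under 40 mm, all upright (all of step 1 and linear speed of each of cup_1, cup_2, cup_3, cup_4, cup_5 below 0.02 m/s and ((y of mat in the frame of locker above 0.05 m and value of joint cover_left below 0.005 m and value of joint bolt_left above 0.045 m and distance of cover_right_handle from where it was at the start of the episode below 0.02 m and distance of bolt_right_knob from where it was at the start of the episode below 0.015 m) or (y of mat in the frame of locker below -0.05 m and value of joint cover_right below 0.005 m and value of joint bolt_right above 0.045 m and distance of cover_left_handle from where it was at the start of the episode below 0.02 m and distance of bolt_left_knob from where it was at the start of the episode below 0.015 m)) and distance of canister from where it was at the start of the episode below 0.02 m and angle between canister's own z axis and vertical below 0.12 rad and distance of each of bombilla_pot, salt_mill, honey_jar from where it was at the start of the episode below 0.04 m and angle between each of bombilla_pot, salt_mill, honey_jar's own z axis and vertical below 0.2 rad); the robot touches nothing.
It fails at once if the canister, pot, mill or jar is knocked over (angle between any of bombilla_pot, salt_mill, honey_jar, canister's own z axis and vertical above 0.7 rad).
It fails at once if the cork-lined bay's bolt is shot while its cover is open ((y of mat in the frame of locker above 0.05 m and value of joint cover_left above 0.02 m and value of joint bolt_left above 0.03 m) or (y of mat in the frame of locker below -0.05 m and value of joint cover_right above 0.02 m and value of joint bolt_right above 0.03 m)).
Of cup_1, cup_2, cup_3, cup_4, cup_5 only 3 to 4 are there at a start; the rules pass over those that are not, and their reading is None.
At some moment in a run one of cup_1, cup_2, cup_3, cup_4, cup_5 may be knocked a few centimetres aside while the robot is not near it.
It also fails if it takes over 208 s, if anything falls off the work surface, if the arm or the gripper's body presses on something with over 40 N, if the wrist force passes 120 N, or if a joint passes its speed limit or range.

## Working session

There is one attempt and no reset: what is moved stays moved. The work goes in short steps, Python scripts to look and compute and a tool call to move; the robot and the scene stay as the last step left them, time stands still between calls to the robot, and variables do not carry over. Pictures are saved under pics/ and viewed, and the job is handed in when it is done.

Besides the shell and the picture viewer there is one more tool, called after "Emit:" by a JSON object that holds its "name" and its "arguments". carry_out: Moves the arm, as the interface text tells. Its arguments: {"type":"object","properties":{"slide":{"type":"array"},"turn":{"type":"array"},"jaw":{"type":"array"}},"required":["slide","turn","jaw"]}

```bash
ls; mkdir -p pics; python3 - <<'E'
from station import arm
import cv2
s=arm.read_state();print(s, arm.grasp_offset)
for n in("side","top"):
    c=arm.camera(n);cv2.imwrite(f"pics/a_{n}.png",c["frame"]);print(n,c["K"],c["world_from_camera"],[k for k in c])
E
```

```text
pics
{'time': 0.0, 'joints': array([-8.04162250e+01,  1.18847001e+01,  8.84051156e+01,  1.06174146e-03,
        7.98426691e+01, -8.62399330e+00]), 'qd': array([ 0.0758444 ,  0.06225076,  0.01380287,  0.07602614, -0.09082979,
       -0.0757076 ]), 'joint_torque': array([ 1.64819103e-03, -3.70870686e+01, -2.81415564e+01,  6.99313497e-02,
        3.60295479e-02, -1.68319611e-04]), 'tool_pos': array([ 0.17951412, -0.54539432,  0.20428376]), 'tool_rot': array([-1.79869170e+02, -2.08988569e-02,  1.82075560e+01]), 'force': array([ 0.74134547, -0.25666223,  0.51098453]), 'wrist_torque': array([-0.00294271, -0.07899101,  0.03418764]), 'width': 0.9997206146583429} 0.0188
side [[469.30989177   0.         253.65766489]
 [  0.         469.30989177 193.20834093]
 [  0.           0.           1.        ]] [[ 0.73790592  0.49781219 -0.45571689 -0.22572983]
 [-0.67480569  0.55570456 -0.48562302 -0.82515388]
 [ 0.01149489  0.66586445  0.74598418  1.31895336]
 [ 0.          0.          0.          1.        ]] ['frame', 'K', 'world_from_camera']
top [[359.60922884   0.         253.6865662 ]
 [  0.         359.60922884 189.76076056]
 [  0.           0.           1.        ]] [[-0.02926816  0.99140424 -0.12751867  0.37724786]
 [-0.99954657 -0.02993108 -0.00328508 -0.05327482]
 [-0.00707361  0.1273647   0.99183073  1.1892064 ]
 [ 0.          0.          0.          1.        ]] ['frame', 'K', 'world_from_camera']
```

View pics/a_side.png

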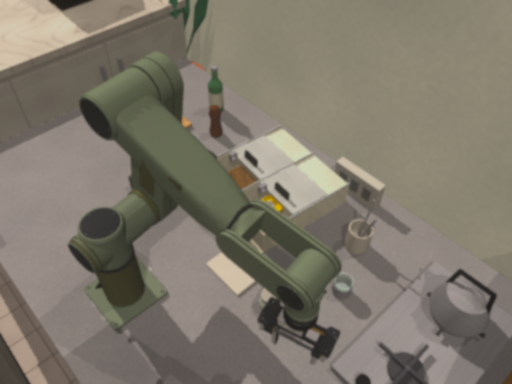

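View pics/a_top.png

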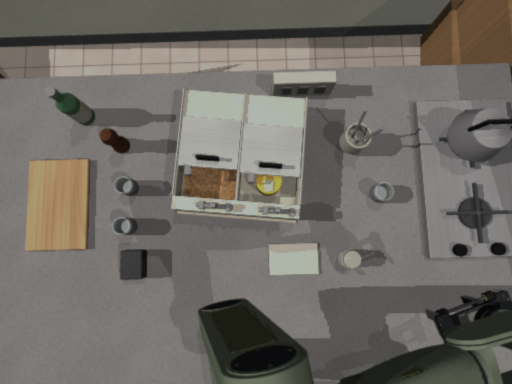

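```bash
python3 - <<'E'
import cv2,numpy as np
t=cv2.imread("pics/a_top.png");s=cv2.imread("pics/a_side.png")
a=cv2.resize(t[75:225,165:315],(600,600),interpolation=cv2.INTER_CUBIC)
cv2.imwrite("pics/z1.png",a)
b=[cv2.resize(x,(300,300),interpolation=cv2.INTER_CUBIC) for x in(t[165:245,95:175],t[160:240,330:410],t[220:300,320:400],s[230:310,300:380])]
cv2.imwrite("pics/z2.png",np.vstack([np.hstack(b[:2]),np.hstack(b[2:])]))
cv2.imwrite("pics/z3.png",cv2.resize(s[60:260,170:390],(660,600),interpolation=cv2.INTER_CUBIC))
E
```

```text
(no output)
```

View pics/z1.png

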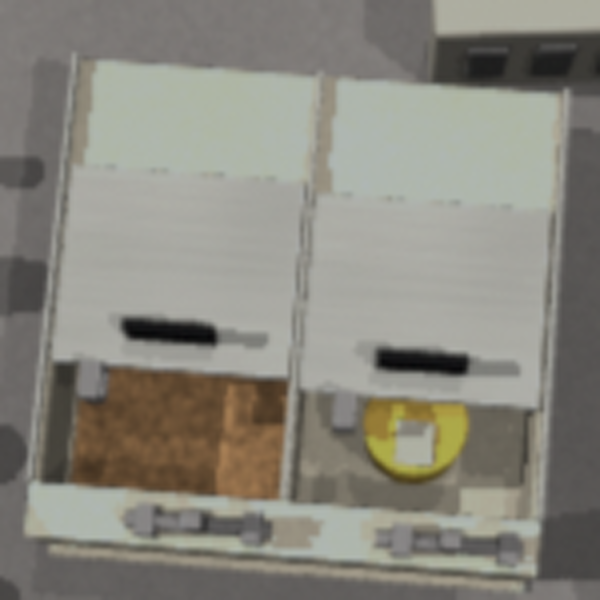

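View pics/z2.png

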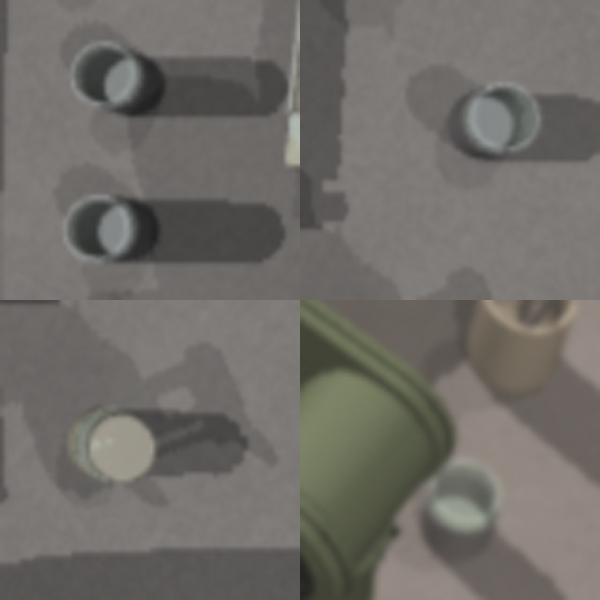

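View pics/z3.png

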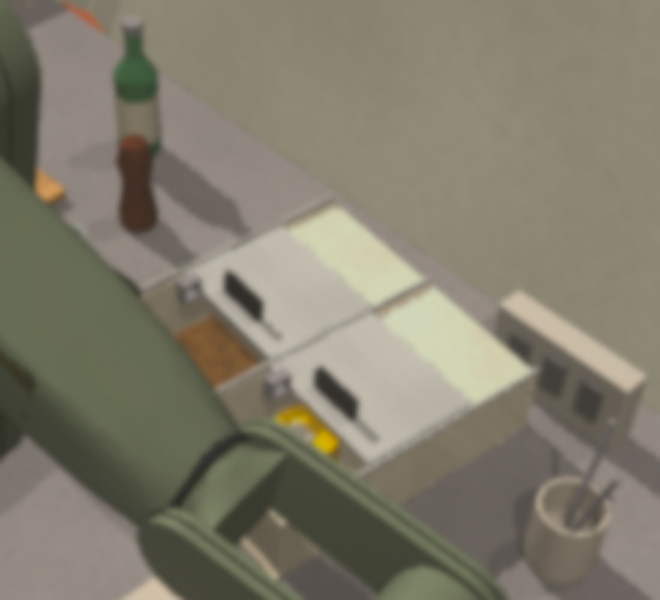

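```bash
cat > h.py <<'E'
import numpy as np,cv2
from station import arm
CAM={}
def cam(n,save=None):
    c=arm.camera(n)
    if save: cv2.imwrite(f"pics/{save}.png",c["frame"])
    return c
K={"side":(469.30989177,253.65766489,193.20834093),"top":(359.60922884,253.6865662,189.76076056)}
W={"side":np.array([[0.73790592,0.49781219,-0.45571689,-0.22572983],[-0.67480569,0.55570456,-0.48562302,-0.82515388],[0.01149489,0.66586445,0.74598418,1.31895336]]),
"top":np.array([[-0.02926816,0.99140424,-0.12751867,0.37724786],[-0.99954657,-0.02993108,-0.00328508,-0.05327482],[-0.00707361,0.1273647,0.99183073,1.1892064]])}
def ray(n,u,v):
    f,cx,cy=K[n];d=W[n][:,:3]@np.array([(u-cx)/f,-(v-cy)/f,-1]);return W[n][:,3],d
def onz(n,u,v,z):
    o,d=ray(n,u,v);return (o+d*(z-o[2])/d[2])
def proj(n,p):
    f,cx,cy=K[n];q=W[n][:,:3].T@(np.array(p)-W[n][:,3]);return np.array([cx+f*q[0]/-q[2],cy-f*q[1]/-q[2]])
E
python3 - <<'E'
from h import *
np.set_printoptions(precision=4,suppress=True)
z=lambda a,b:(165+a/4-.4,75+b/4-.4)
for nm,p,h in [("BL",(75,55),.1),("BR",(567,90),.1),("FL",(27,535),.1),("FR",(538,577),.1),("Lh",(170,328),.138),("Rh",(423,358),.138),("knobL",(190,520),.161),("knobR",(450,541),.161)]:
    print(nm,onz("top",*z(*p),h))
# cups rims
for nm,c,h in [("A",(95+107/3.75,165+74/3.75),.08),("B",(95+99/3.75,165+228/3.75),.08),("C",(330+505/3.75-80,160+118/3.75),.08)]:
    print(nm,onz("top",c[0]-.4,c[1]-.4,h),onz("top",c[0]-.4,c[1]-.4,.066))
print("jar",onz("top",320+122/3.75,220+(448-300)/3.75,.075))
E
```

```text
BL [0.8483 0.1639 0.1   ]
BR [ 0.8069 -0.2244  0.1   ]
FL [0.4679 0.2021 0.1   ]
FR [ 0.4246 -0.1842  0.1   ]
Lh [0.6164 0.0863 0.138 ]
Rh [ 0.5878 -0.1016  0.138 ]
knobL [0.4701 0.0707 0.161 ]
knobR [ 0.4495 -0.1151  0.161 ]
A [0.5493 0.3576 0.08  ] [0.5514 0.3628 0.066 ]
B [0.4216 0.362  0.08  ] [0.4222 0.3672 0.066 ]
C [ 0.5036 -0.4542  0.08  ] [ 0.5052 -0.4592  0.066 ]
jar [ 0.2977 -0.3439  0.075 ]
```

Emit:
{"name": "carry_out", "arguments": {"slide": [[0,0,-0.03],[0,0,-0.03],[0,0,-0.02],[0,0,0]], "turn": [0.142,0.142,0.142,0], "jaw": [-1,-1,-1,-1]}}

```text
time: 0.5
tool_pos: [0.18, -0.5481, 0.2889]
tool_rot: [179.6, -0.1, -6.2]
force: [0.7, -0.7, 0.3]
width: 0.694
```

```bash
cat >> h.py <<'E'
np.set_printoptions(precision=4,suppress=True)
YAW=np.radians(-6.2);O=np.array([.5584,-.0022])
R=np.array([[np.cos(YAW),-np.sin(YAW)],[np.sin(YAW),np.cos(YAW)]])
def toL(p): return np.r_[R.T@(np.array(p[:2])-O),p[2:]]
def toW(p): return np.r_[R@np.array(p[:2])+O,p[2:]]
def go(tl):
    "slide total in tool axes from now to locker-frame target"
    s=arm.read_state();p=s["tool_pos"];a=np.radians(s["tool_rot"][2])
    d=toW(tl)-p;x=np.array([np.cos(a),np.sin(a)]);y=np.array([np.sin(a),-np.cos(a)])
    print("t %.1f L"%s["time"],toL(p),"yaw",s["tool_rot"],"slide",np.array([d[:2]@x,d[:2]@y,-d[2]]),"F",s["force"],"w",s["width"])
E
python3 -c "
from h import *
go([.01,.096,.27])"
```

```text
t 0.5 L [-0.3172 -0.5835  0.2889] yaw [179.6345  -0.1045  -6.1805] slide [ 0.3275 -0.6794  0.0189] F [ 0.6926 -0.6609  0.2544] w 0.6942494544742563
```

Emit:
{"name": "carry_out", "arguments": {"slide": [[0.019,-0.04,0.001],[0.019,-0.04,0.001],[0.019,-0.04,0.001],[0.019,-0.04,0.001],[0.019,-0.04,0.001],[0.019,-0.04,0.001],[0.019,-0.04,0.001],[0.019,-0.04,0.001],[0.019,-0.04,0.001],[0.019,-0.04,0.001],[0.019,-0.04,0.001],[0.019,-0.04,0.001],[0.019,-0.04,0.001],[0.019,-0.04,0.001],[0.019,-0.04,0.001],[0.019,-0.04,0.001],[0.019,-0.04,0.001],[0,0,0],[0,0,0]], "turn": [0,0,0,0,0,0,0,0,0,0,0,0,0,0,0,0,0,0,0], "jaw": [-1,-1,-1,-1,-1,-1,-1,-1,-1,-1,-1,-1,-1,-1,-1,-1,-1,-1,-1]}}

```text
time: 2.4
tool_pos: [0.5731, 0.0955, 0.266]
tool_rot: [179.9, 0.2, -6.0]
force: [0.0, -0.4, 0.2]
width: 0.005
```

```bash
python3 - <<'E'
from h import *
go([.008,.096,.12])
t=cam("top","b_top");s=cam("side","b_side")
cv2.imwrite("pics/b_both.png",np.hstack([cv2.resize(t["frame"],(400,300)),cv2.resize(s["frame"],(400,300))]))
E
```

```text
t 2.4 L [0.0041 0.0988 0.266 ] yaw [179.9359   0.2423  -5.9619] slide [0.0039 0.0028 0.146 ] F [ 0.0379 -0.429   0.2237] w 0.005429978001674225
```

View pics/b_top.png

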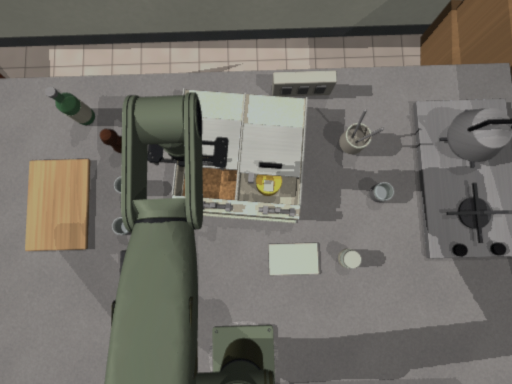

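View pics/b_side.png

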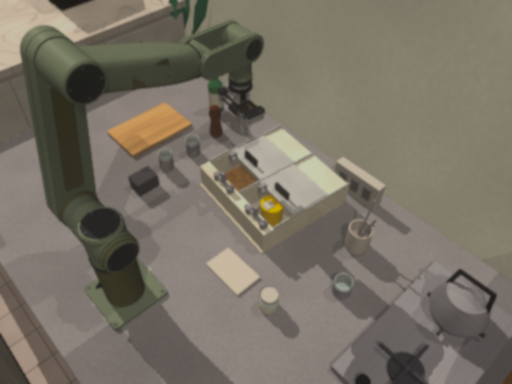

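```bash
python3 - <<'E'
from h import *
s=cv2.imread("pics/b_side.png");a=cv2.imread("pics/a_top.png")
A=cv2.resize(s[130:180,150:210],(480,400),interpolation=cv2.INTER_CUBIC)
B=cv2.resize(s[260:310,313:373],(480,400),interpolation=cv2.INTER_CUBIC)
cv2.imwrite("pics/z4.png",np.vstack([A,B])[:, :] if 0 else cv2.resize(np.hstack([A,B]),(800,333)))
for nm,tall in [("A",(.5493,.3576)),("B",(.4216,.3620)),("C",(.5036,-.4542))]:
  pass
P={"A":[(.5493,.3576,.08),(.5514,.3628,.066)],"B":[(.4216,.362,.08),(.4222,.3672,.066)],"C":[(.5036,-.4542,.08),(.5052,-.4592,.066)]}
for k,v in P.items(): 
  for p in v: print(k,p[2],"rim side",proj("side",p),"base",proj("side",(p[0],p[1],0)))
E
```

```text
A 0.08 rim side [192.7141 137.933 ] base [194.391  152.7374]
A 0.066 rim side [192.6356 139.7006] base [194.0186 151.8466]
B 0.08 rim side [165.4089 152.1823] base [168.0148 166.9757]
B 0.066 rim side [165.2177 154.0739] base [167.3694 166.21  ]
C 0.08 rim side [343.0325 276.7531] base [339.1798 290.1275]
C 0.066 rim side [343.9184 279.9178] base [340.7071 290.86  ]
```

View pics/z4.png

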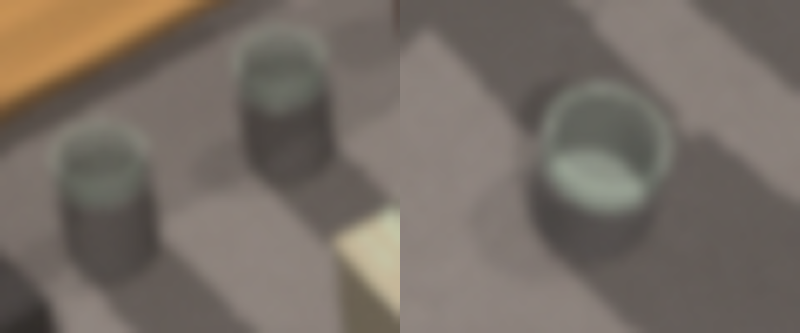

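Emit:
{"name": "carry_out", "arguments": {"slide": [[0.002,0.001,0.03],[0.002,0.001,0.03],[0,0,0.03],[0,0,0.03],[0,0,0.026],[0,0,0],[0.01,0,0],[0.01,0,0],[0.01,0,0],[0.01,0,0],[0.01,0,0],[0.01,0,0],[0.01,0,0],[0.01,0,0],[0.01,0,0],[0.01,0,0],[0.005,0,0],[0,0,0]], "turn": [0,0,0,0,0,0,0,0,0,0,0,0,0,0,0,0,0,0], "jaw": [-1,-1,-1,-1,-1,-1,-1,-1,-1,-1,-1,-1,-1,-1,-1,-1,-1,-1]}}

```text
time: 4.3
tool_pos: [0.6837, 0.0809, 0.1223]
tool_rot: [180.0, -0.1, -6.2]
force: [0.6, 0.7, 0.1]
width: 0.008
```

```bash
python3 - <<'E'
from h import *
go([.118,.096,.12])
s=cam("side","c_side")
cv2.imwrite("pics/c_z.png",cv2.resize(s["frame"][80:260,170:370],(800,720))[:600])
E
```

```text
t 4.3 L [0.1156 0.0961 0.1223] yaw [179.9961  -0.1014  -6.2122] slide [0.0024 0.0001 0.0023] F [0.5991 0.7117 0.0932] w 0.007524974343189546
```

View pics/c_z.png

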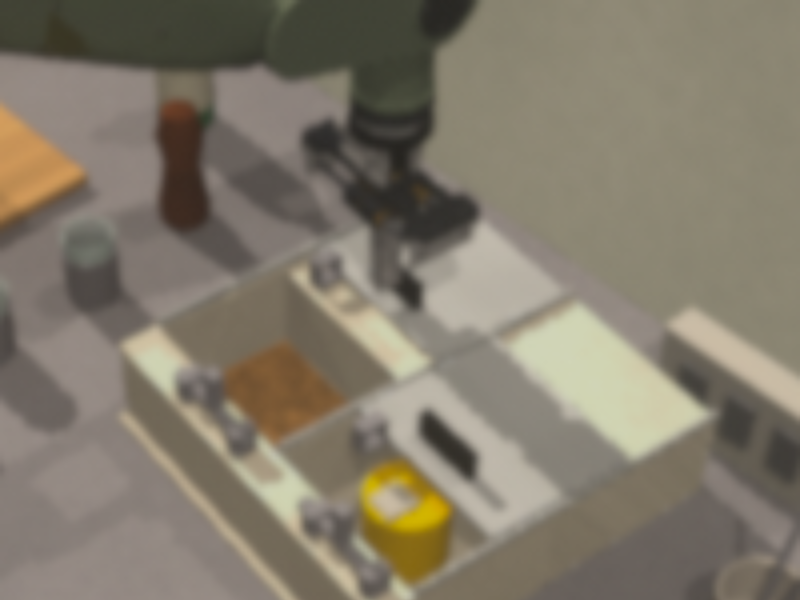

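```bash
python3 - <<'E'
from h import *
for k,p in {"A":(.5493,.3576,.051),"B":(.4216,.362,.051),"C":(.5052,-.4592,.037)}.items(): print(k,toL(p))
print("mill",toL(onz("top",107,136,.146)),onz("top",122,146,0), "jar",toL(onz("top",351,258.5,.075)))
go(toL((.5493,.3576,.2)))
E
```

```text
A [-0.0479  0.3567  0.051 ]
B [-0.1753  0.3473  0.051 ]
C [-0.0035 -0.4601  0.037 ]
mill [0.0858 0.3978 0.146 ] [0.6934 0.3933 0.    ] jar [-0.2197 -0.3631  0.075 ]
t 4.3 L [0.1151 0.0961 0.1222] yaw [179.991   -0.0735  -6.2075] slide [-0.163  -0.2606 -0.0778] F [-0.7187  0.4086 -0.2176] w 0.008980915302161828
```

Emit:
{"name": "carry_out", "arguments": {"slide": [[-0.01,0,0],[0,0,-0.04],[0,0,-0.04],[-0.03,-0.03,0],[-0.03,-0.035,0],[-0.03,-0.035,0],[-0.03,-0.04,0],[-0.033,-0.04,0],[0,-0.04,0],[0,-0.041,0],[0,0,0],[0,0,0]], "turn": [0,0,0,0,0,0,0,0,0,0,0,0], "jaw": [-1,-1,-1,1,1,1,1,1,1,1,1,1]}}

```text
time: 5.55
tool_pos: [0.5485, 0.357, 0.2021]
tool_rot: [179.9, 0.0, -6.1]
force: [0.6, 1.0, 0.8]
width: 0.735
```

```bash
python3 - <<'E'
from h import *
go([-.048,.357,.051])
s=cam("side","d_side");t=cam("top","d_top")
cv2.imwrite("pics/d_z.png",np.hstack([cv2.resize(s["frame"][80:230,130:280],(400,400)),cv2.resize(t["frame"][120:270,90:240],(400,400))]))
E
```

```text
t 5.5 L [-0.0486  0.3561  0.2021] yaw [179.9482   0.0117  -6.0847] slide [ 0.0007 -0.0009  0.1511] F [0.6332 1.0369 0.7846] w 0.7353215556505811
```

View pics/d_z.png

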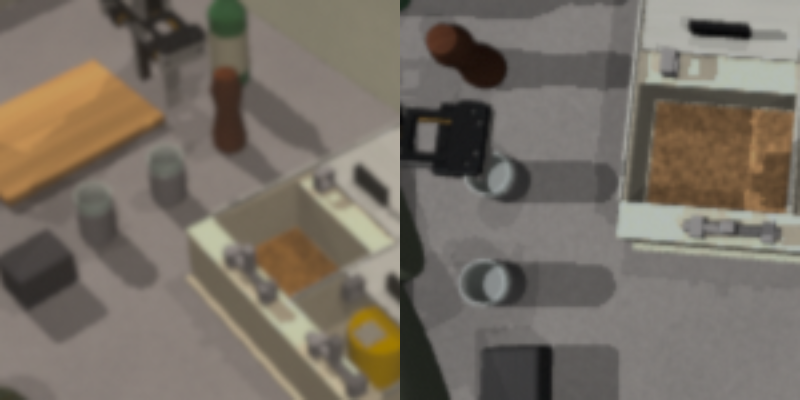

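Emit:
{"name": "carry_out", "arguments": {"slide": [[0,0,0],[0,0,0.02],[0,0,0.03],[0,0,0.03],[0,0,0.03],[0,0,0.025],[0,0,0.016],[0,0,0],[0,0,0],[0,0,0],[0,0,0],[0,0,0],[0,0,0],[0,0,0]], "turn": [0,0,0,0,0,0,0,0,0,0,0,0,0,0], "jaw": [1,1,1,1,1,1,1,1,-1,-1,-1,-1,-1,-1]}}

```text
time: 7.05
tool_pos: [0.5503, 0.3577, 0.0527]
tool_rot: [-179.9, -0.1, -6.2]
force: [0.5, 2.8, 3.5]
width: 0.587
```

```bash
python3 - <<'E'
from h import *
go([-.048,.357,.2])
s=cam("side","e_side");t=cam("top","e_top")
cv2.imwrite("pics/e_z.png",np.hstack([cv2.resize(s["frame"][110:190,140:220],(400,400)),cv2.resize(t["frame"][150:250,80:180],(400,400))]))
E
```

```text
t 7.0 L [-0.0469  0.3569  0.0527] yaw [-179.8765   -0.1123   -6.1955] slide [-0.0011 -0.0001 -0.1473] F [0.5238 2.8112 3.5034] w 0.5870779173822874
```

View pics/e_z.png

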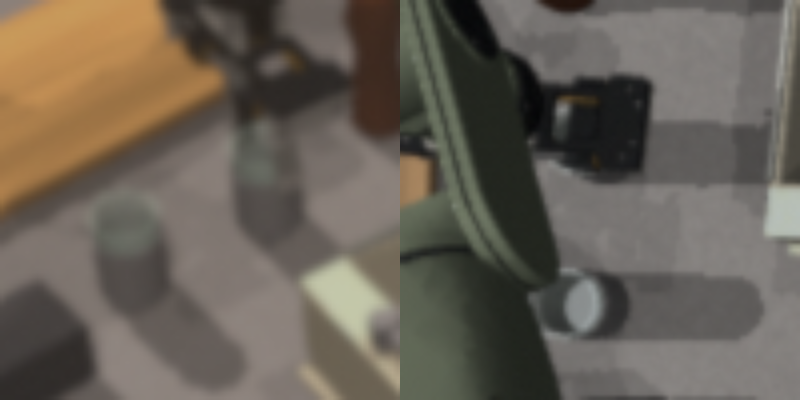

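Emit:
{"name": "carry_out", "arguments": {"slide": [[0,0,-0.02],[0,0,-0.035],[0,0,-0.04],[0,0,-0.04],[0,0,-0.04],[0,0,-0.02],[0.014,0.037,0],[0.014,0.037,0],[0.014,0.037,0],[0.014,0.037,0],[0.014,0.037,0],[0.014,0.037,0],[0,0,0],[0,0,0]], "turn": [0,0,0,0,0,0,0,0,0,0,0,0,0,0], "jaw": [-1,-1,-1,-1,-1,-1,-1,-1,-1,-1,-1,-1,-1,-1]}}

```text
time: 8.55
tool_pos: [0.6083, 0.1257, 0.245]
tool_rot: [180.0, 0.2, -6.3]
force: [0.3, -0.3, -1.6]
width: 0.59
```

```bash
python3 - <<'E'
from h import *
go([.036,.135,.065])
s=cam("side","f_side");t=cam("top","f_top")
cv2.imwrite("pics/f_z.png",np.hstack([cv2.resize(s["frame"][80:230,130:280],(400,400)),cv2.resize(t["frame"][120:270,90:240],(400,400))]))
E
```

```text
t 8.6 L [0.0358 0.1325 0.245 ] yaw [179.9673   0.1794  -6.3298] slide [ 0.0002 -0.0025  0.18  ] F [ 0.2827 -0.2885 -1.5561] w 0.5902102176485597
```

View pics/f_z.png

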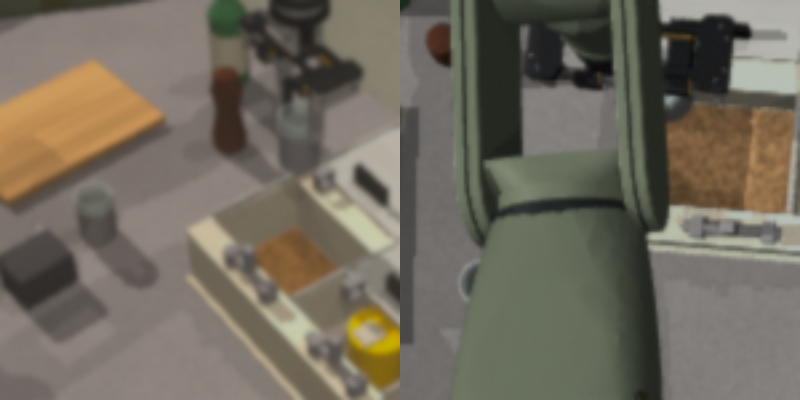

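Emit:
{"name": "carry_out", "arguments": {"slide": [[0,-0.002,0.03],[0,0,0.035],[0,0,0.035],[0,0,0.03],[0,0,0.025],[0,0,0.015],[0,0,0.006],[0,0,0.002],[0,0,0]], "turn": [0,0,0,0,0,0,0,0,0], "jaw": [-1,-1,-1,-1,-1,-1,-1,-1,-1]}}

```text
time: 9.55
tool_pos: [0.6102, 0.1293, 0.0696]
tool_rot: [-180.0, -0.1, -6.2]
force: [0.2, 0.3, -1.5]
width: 0.586
```

```bash
python3 - <<'E'
from h import *
go([.036,.135,.064])
s=cam("side","g_side")
cv2.imwrite("pics/g_z.png",cv2.resize(s["frame"][80:230,150:300],(600,600)))
E
```

```text
t 9.6 L [0.0373 0.1363 0.0696] yaw [-179.9787   -0.1176   -6.171 ] slide [-0.0013  0.0013  0.0056] F [ 0.2249  0.2583 -1.5288] w 0.585946454476764
```

View pics/g_z.png

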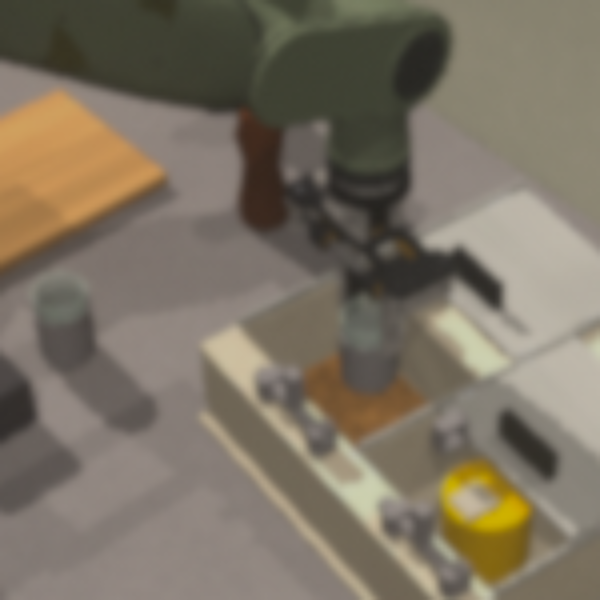

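Emit:
{"name": "carry_out", "arguments": {"slide": [[0,0,0.003],[0,0,0.002],[0,0,0],[0,0,0]], "turn": [0,0,0,0], "jaw": [-1,-1,-1,-1]}}

```text
time: 10.0
tool_pos: [0.6094, 0.1289, 0.0637]
tool_rot: [-180.0, -0.0, -6.2]
force: [-0.1, 0.6, -1.1]
width: 0.593
```

Emit:
{"name": "carry_out", "arguments": {"slide": [[0,0,0],[0,0,0],[0,0,0],[0,0,0],[0,0,-0.01],[0,0,-0.03],[0,0,-0.04],[0,0,-0.04],[0,0,-0.02],[0,0,0]], "turn": [0,0,0,0,0,0,0,0,0,0], "jaw": [0.4,0.4,0.4,0.4,0.4,0.4,0.4,0.4,0.4,0.4]}}

```text
time: 11.0
tool_pos: [0.6124, 0.1292, 0.2093]
tool_rot: [-179.9, -0.6, -6.2]
force: [0.8, 0.3, 0.8]
width: 0.699
```

```bash
python3 - <<'E'
from h import *
go([-.1753,.3473,.2])
s=cam("side","i_side");t=cam("top","i_top")
cv2.imwrite("pics/i_z.png",np.hstack([cv2.resize(s["frame"][80:230,130:280],(400,400)),cv2.resize(t["frame"][120:270,90:240],(400,400))]))
E
```

```text
t 11.0 L [0.0395 0.1364 0.2093] yaw [-179.8948   -0.5852   -6.1936] slide [-0.2148 -0.2109  0.0093] F [0.8251 0.324  0.8008] w 0.6985955833422965
```

View pics/i_z.png

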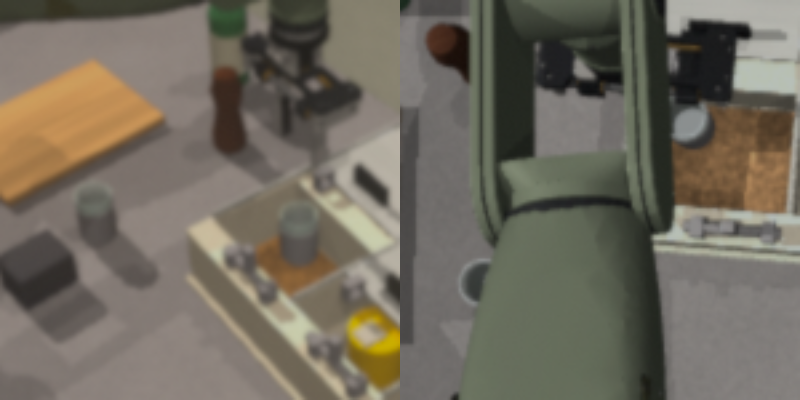

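Emit:
{"name": "carry_out", "arguments": {"slide": [[-0.027,-0.026,0],[-0.027,-0.026,0],[-0.027,-0.026,0],[-0.027,-0.026,0],[-0.027,-0.026,0],[-0.027,-0.026,0],[-0.027,-0.026,0],[-0.026,-0.029,0.009],[0,0,0],[0,0,0]], "turn": [0,0,0,0,0,0,0,0,0,0], "jaw": [1,1,1,1,1,1,1,1,1,1]}}

```text
time: 12.1
tool_pos: [0.4164, 0.3614, 0.1919]
tool_rot: [179.8, 0.2, -6.1]
force: [0.6, -1.1, -0.3]
width: 0.998
```

```bash
python3 - <<'E'
from h import *
go([-.1753,.3473,.051])
s=cam("side","j_side");t=cam("top","j_top")
cv2.imwrite("pics/j_z.png",np.hstack([cv2.resize(s["frame"][80:230,130:280],(400,400)),cv2.resize(t["frame"][120:270,90:240],(400,400))]))
E
```

```text
t 12.1 L [-0.1804  0.3462  0.1919] yaw [179.8032   0.1973  -6.0754] slide [ 0.0051 -0.0011  0.1409] F [ 0.5744 -1.0972 -0.3044] w 0.9982732177135731
```

View pics/j_z.png

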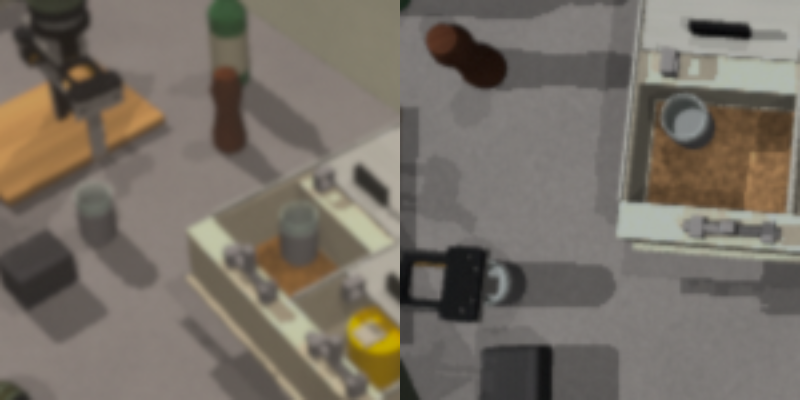

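Emit:
{"name": "carry_out", "arguments": {"slide": [[0.003,-0.001,0.02],[0,0,0.03],[0,0,0.03],[0,0,0.03],[0,0,0.02],[0,0,0.01],[0,0,0],[0,0,0],[0,0,0],[0,0,0],[0,0,0],[0,0,0],[0,0,0]], "turn": [0,0,0,0,0,0,0,0,0,0,0,0,0], "jaw": [1,1,1,1,1,1,1,-1,-1,-1,-1,-1,-1]}}

```text
time: 13.5
tool_pos: [0.4219, 0.3633, 0.0552]
tool_rot: [-179.9, -0.1, -6.2]
force: [0.6, 1.6, 1.9]
width: 0.589
```

```bash
python3 - <<'E'
from h import *
go([-.1753,.3473,.25])
s=cam("side","k_side");t=cam("top","k_top")
cv2.imwrite("pics/k_z.png",np.hstack([cv2.resize(s["frame"][110:190,140:220],(400,400)),cv2.resize(t["frame"][150:250,80:180],(400,400))]))
E
```

```text
t 13.5 L [-0.1752  0.3486  0.0552] yaw [-179.9127   -0.0696   -6.1951] slide [-0.0001  0.0013 -0.1948] F [0.6144 1.5808 1.8745] w 0.5890956997541754
```

View pics/k_z.png

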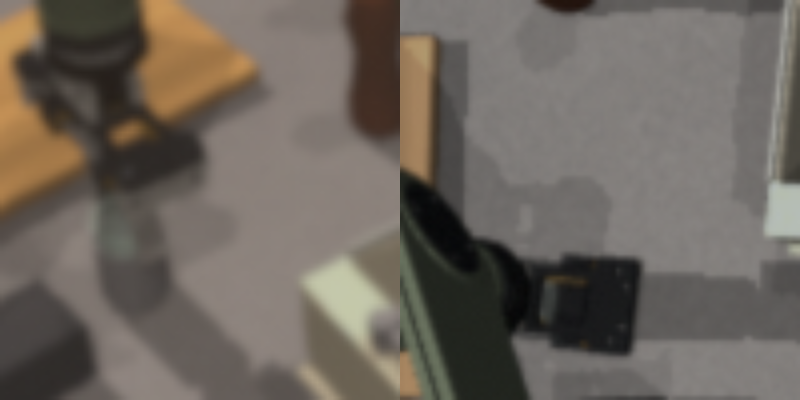

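Emit:
{"name": "carry_out", "arguments": {"slide": [[0,0,-0.02],[0,0,-0.035],[0,0,-0.04],[0,0,-0.04],[0,0,-0.04],[0,0,-0.02],[0.02,0.03,0],[0.02,0.03,0],[0.02,0.03,0],[0.02,0.03,0],[0.02,0.03,0],[0.02,0.03,0],[0.021,0.033,0],[0,0,0],[0,0,0]], "turn": [0,0,0,0,0,0,0,0,0,0,0,0,0,0,0], "jaw": [-1,-1,-1,-1,-1,-1,-1,-1,-1,-1,-1,-1,-1,-1,-1]}}

```text
time: 15.1
tool_pos: [0.538, 0.1348, 0.2484]
tool_rot: [180.0, 0.2, -6.3]
force: [0.1, 0.8, -1.9]
width: 0.595
```

```bash
python3 - <<'E'
from h import *
go([-.034,.135,.067])
s=cam("side","l_side");t=cam("top","l_top")
cv2.imwrite("pics/l_z.png",np.hstack([cv2.resize(s["frame"][80:230,130:280],(400,400)),cv2.resize(t["frame"][120:270,90:240],(400,400))]))
E
```

```text
t 15.1 L [-0.0351  0.134   0.2484] yaw [179.9907   0.1537  -6.3165] slide [ 0.0011 -0.001   0.1814] F [ 0.1179  0.7575 -1.9104] w 0.5945935475327245
```

View pics/l_z.png

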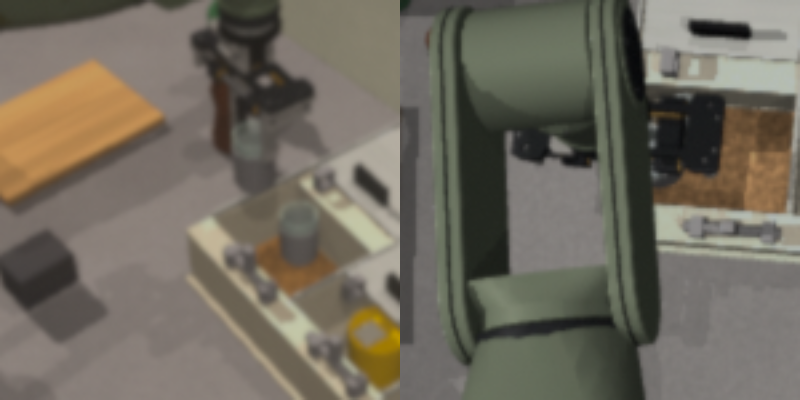

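Emit:
{"name": "carry_out", "arguments": {"slide": [[0,0,0.03],[0,0,0.035],[0,0,0.035],[0,0,0.03],[0,0,0.025],[0,0,0.015],[0,0,0.006],[0,0,0.002],[0,0,0],[0,0,0]], "turn": [0,0,0,0,0,0,0,0,0,0], "jaw": [-1,-1,-1,-1,-1,-1,-1,-1,-1,-1]}}

```text
time: 16.2
tool_pos: [0.5399, 0.1358, 0.073]
tool_rot: [-180.0, -0.2, -6.2]
force: [-0.3, 1.0, -1.0]
width: 0.593
```

```bash
python3 - <<'E'
from h import *
go([-.034,.135,.067])
s=cam("side","m_side")
cv2.imwrite("pics/m_z.png",cv2.resize(s["frame"][80:230,150:300],(600,600)))
E
```

```text
t 16.2 L [-0.0333  0.1352  0.073 ] yaw [-179.9664   -0.166    -6.1935] slide [-0.0007  0.0002  0.006 ] F [-0.2723  1.0331 -0.992 ] w 0.5930186453651713
```

View pics/m_z.png

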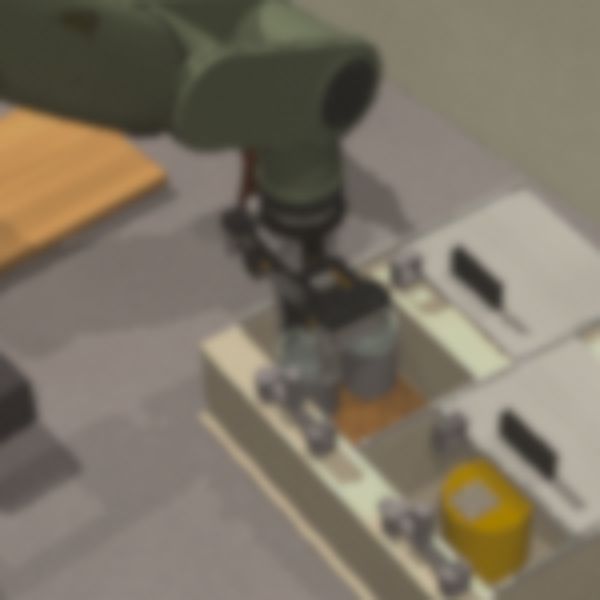

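Emit:
{"name": "carry_out", "arguments": {"slide": [[0,0,0.003],[0,0,0.002],[0,0,0],[0,0,0]], "turn": [0,0,0,0], "jaw": [-1,-1,-1,-1]}}

```text
time: 16.65
tool_pos: [0.5384, 0.1356, 0.0663]
tool_rot: [180.0, 0.0, -6.2]
force: [0.5, 0.7, -1.0]
width: 0.589
```

Emit:
{"name": "carry_out", "arguments": {"slide": [[0,0,0],[0,0,0],[0,0,0],[0,0,0],[0,0,-0.01],[0,0,-0.03],[0,0,-0.04],[0,0,-0.04],[0,0,-0.04],[0,0,0]], "turn": [0,0,0,0,0,0,0,0,0,0], "jaw": [0.4,0.4,0.4,0.4,0.4,0.4,0.4,0.4,0.4,0.4]}}

```text
time: 17.65
tool_pos: [0.5433, 0.1361, 0.235]
tool_rot: [-179.8, -0.9, -6.2]
force: [0.1, -0.0, 0.6]
width: 0.699
```

```bash
python3 - <<'E'
from h import *
go([-.0035,-.46,.22])
s=cam("side","n_side")
cv2.imwrite("pics/n_z.png",np.hstack([cv2.resize(s["frame"][80:230,150:300],(400,400)),cv2.resize(s["frame"][220:340,270:390],(400,400))]))
E
```

```text
t 17.6 L [-0.03    0.1358  0.235 ] yaw [-179.8263   -0.8516   -6.195 ] slide [0.0264 0.5958 0.015 ] F [ 0.1413 -0.0098  0.6067] w 0.6993940892355391
```

View pics/n_z.png

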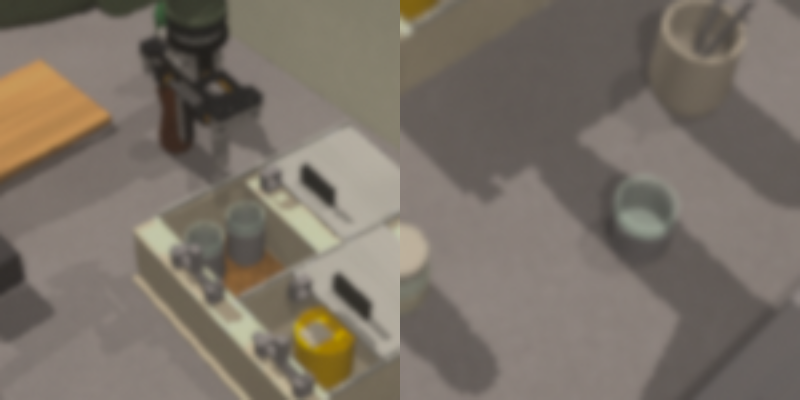

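```bash
python3 - <<'E'
from h import *
print("pot rim",toL(onz("top",357,136,.1)),"bombilla tips?",toL(onz("top",364,112,.205)),toL(onz("top",382,133,.2)))
b=cv2.imread("pics/b_top.png");cv2.imwrite("pics/pot.png",cv2.resize(b[90:220,320:420],(460,600),interpolation=cv2.INTER_CUBIC))
E
```

```text
pot rim [ 0.1572 -0.3584  0.1   ] bombilla tips? [ 0.1965 -0.3474  0.205 ] [ 0.1408 -0.4018  0.2   ]
```

View pics/pot.png

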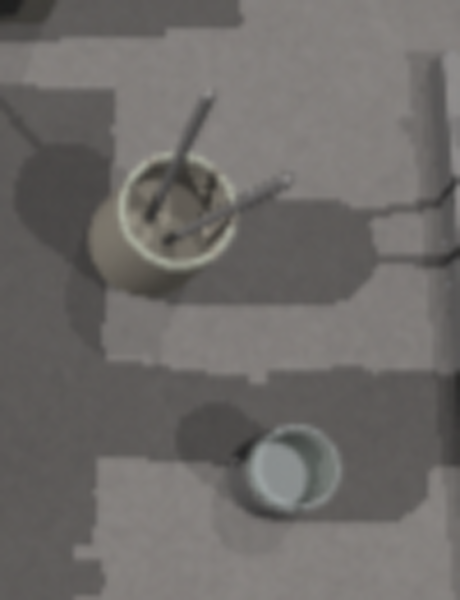

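Emit:
{"name": "carry_out", "arguments": {"slide": [[0.002,0.02,0],[0.002,0.04,0],[0.002,0.04,0],[0.002,0.04,0],[0.002,0.04,0],[0.002,0.04,0],[0.002,0.04,0],[0.002,0.04,0],[0.002,0.04,0],[0.002,0.04,0],[0.002,0.04,0],[0.002,0.04,0],[0.002,0.04,0],[0,0.04,0],[0,0.035,0],[0,0.019,0],[0,0,0],[0,0,0]], "turn": [0,0,0,0,0,0,0,0,0,0,0,0,0,0,0,0,0,0], "jaw": [1,1,1,1,1,1,1,1,1,1,1,1,1,1,1,1,1,1]}}

```text
time: 19.5
tool_pos: [0.4997, -0.4567, 0.2248]
tool_rot: [-179.8, 0.1, -6.2]
force: [-0.7, -0.3, 0.0]
width: 1.001
```

```bash
python3 - <<'E'
from h import *
print(toL(onz("top",383.8,191.3,.066)))
go([-.0035,-.458,.037])
s=cam("side","o_side");t=cam("top","o_top")
cv2.imwrite("pics/o_z.png",np.hstack([cv2.resize(s["frame"][210:360,270:420],(400,400)),cv2.resize(t["frame"][120:270,300:450],(400,400))]))
E
```

```text
[-0.0044 -0.4587  0.066 ]
t 19.5 L [-0.0093 -0.4582  0.2248] yaw [-179.8422    0.1171   -6.2255] slide [ 0.0058 -0.0002  0.1878] F [-0.735  -0.2743  0.0381] w 1.0012159683060209
```

View pics/o_z.png

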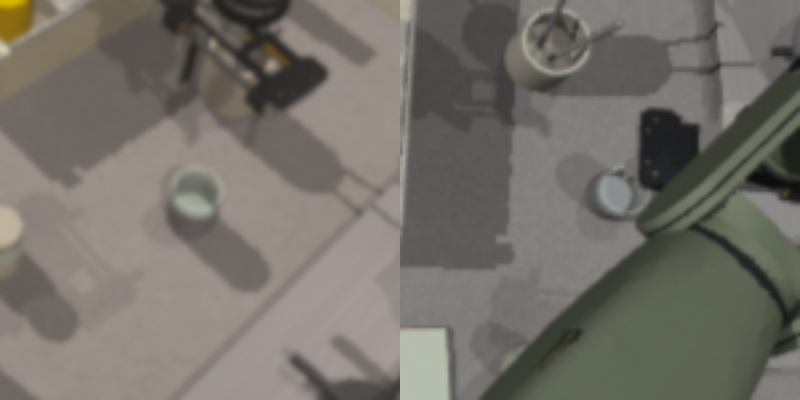

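Emit:
{"name": "carry_out", "arguments": {"slide": [[0.005,0,0.03],[0,0,0.035],[0,0,0.035],[0,0,0.035],[0,0,0.03],[0,0,0.02],[0,0,0],[0,0,0],[0,0,0],[0,0,0],[0,0,0],[0,0,0],[0,0,0]], "turn": [0,0,0,0,0,0,0,0,0,0,0,0,0], "jaw": [1,1,1,1,1,1,1,-1,-1,-1,-1,-1,-1]}}

```text
time: 20.9
tool_pos: [0.5057, -0.4589, 0.0427]
tool_rot: [179.9, -0.1, -6.2]
force: [-0.1, 0.6, 2.4]
width: 0.633
```

```bash
python3 - <<'E'
from h import *
go([0,.056,.25])
s=cam("side","p_side");t=cam("top","p_top")
cv2.imwrite("pics/p_z.png",np.hstack([cv2.resize(s["frame"][210:360,270:420],(400,400)),cv2.resize(t["frame"][120:270,300:450],(400,400))]))
E
```

```text
t 20.9 L [-0.003  -0.4597  0.0427] yaw [179.9319  -0.0779  -6.2045] slide [ 0.003  -0.5157 -0.2073] F [-0.1145  0.6254  2.4236] w 0.632933497476057
```

View pics/p_z.png

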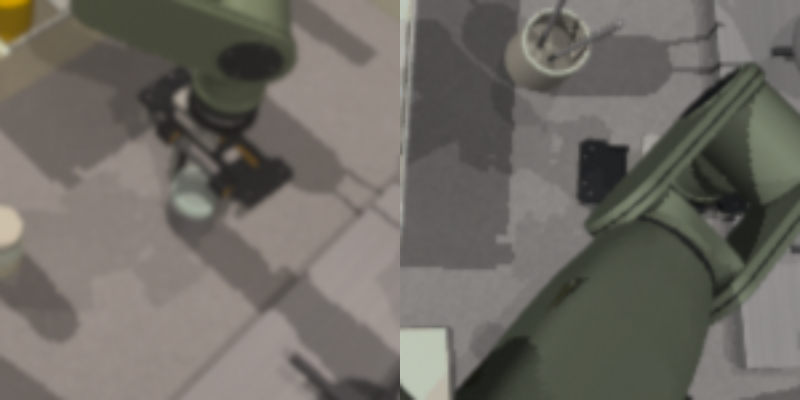

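Emit:
{"name": "carry_out", "arguments": {"slide": [[0,0,-0.02],[0,0,-0.035],[0,0,-0.04],[0,0,-0.04],[0,0,-0.04],[0,0,-0.035],[0,-0.02,0],[0,-0.035,0],[0,-0.04,0],[0,-0.04,0],[0,-0.04,0],[0,-0.04,0],[0,-0.04,0],[0,-0.04,0],[0,-0.04,0],[0,-0.04,0],[0,-0.04,0],[0,-0.04,0],[0,-0.03,0],[0,0,0]], "turn": [0,0,0,0,0,0,0,0,0,0,0,0,0,0,0,0,0,0,0,0], "jaw": [-1,-1,-1,-1,-1,-1,-1,-1,-1,-1,-1,-1,-1,-1,-1,-1,-1,-1,-1,-1]}}

```text
time: 23.0
tool_pos: [0.5569, 0.0277, 0.2504]
tool_rot: [-179.9, 0.1, -5.9]
force: [-0.0, -0.5, -1.8]
width: 0.639
```

```bash
python3 - <<'E'
from h import *
go([0,.056,.0545])
s=cam("side","q_side")
cv2.imwrite("pics/q_z.png",cv2.resize(s["frame"][80:230,150:300],(600,600)))
E
```

```text
t 23.0 L [-0.0047  0.0295  0.2504] yaw [-179.9115    0.1156   -5.9079] slide [ 0.0048 -0.0265  0.1959] F [-0.0432 -0.497  -1.8263] w 0.6391199513942181
```

View pics/q_z.png

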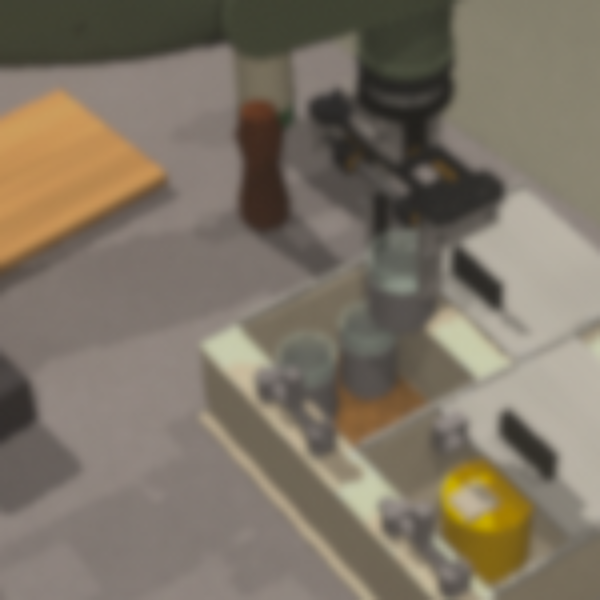

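Emit:
{"name": "carry_out", "arguments": {"slide": [[0.002,-0.014,0],[0.002,-0.014,0],[0,0,0],[0,0,0.03],[0,0,0.03],[0,0,0.03],[0,0,0],[0,0,0]], "turn": [0,0,0,0,0,0,0,0], "jaw": [-1,-1,-1,-1,-1,-1,-1,-1]}}

```text
time: 23.85
tool_pos: [0.5645, 0.0508, 0.1614]
tool_rot: [180.0, 0.1, -6.2]
force: [0.4, -0.7, -1.1]
width: 0.631
```

```bash
python3 - <<'E'
from h import *
go([0,.056,.0545])
s=cam("side","r_side");t=cam("top","r_top")
cv2.imwrite("pics/r_z.png",np.hstack([cv2.resize(s["frame"][80:230,150:300],(400,400)),cv2.resize(t["frame"][130:230,150:250],(400,400))]))
E
```

```text
t 23.9 L [0.0004 0.0534 0.1614] yaw [179.9868   0.0606  -6.2326] slide [-0.0004 -0.0026  0.1069] F [ 0.3605 -0.7439 -1.1231] w 0.6314613217803103
```

View pics/r_z.png

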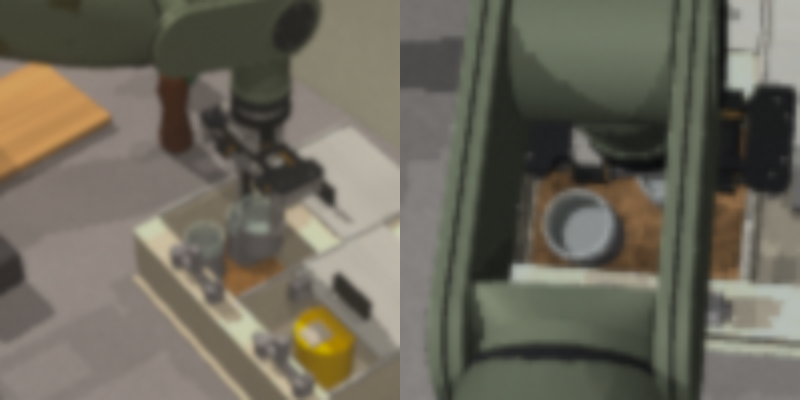

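Emit:
{"name": "carry_out", "arguments": {"slide": [[0,-0.005,0.02],[0,0,0.03],[0,0,0.025],[0,0,0.015],[0,0,0.008],[0,0,0],[0,0,0]], "turn": [0,0,0,0,0,0,0], "jaw": [-1,-1,-1,-1,-1,-1,-1]}}

```text
time: 24.65
tool_pos: [0.5665, 0.0561, 0.0649]
tool_rot: [-180.0, -0.2, -6.2]
force: [0.7, -0.3, -0.9]
width: 0.637
```

```bash
python3 - <<'E'
from h import *
go([0,.058,.054])
E
```

```text
t 24.6 L [0.0018 0.0589 0.0649] yaw [-179.9915   -0.1551   -6.2003] slide [-0.0018  0.0009  0.0109] F [ 0.6916 -0.2969 -0.8643] w 0.6371743150817403
```

Emit:
{"name": "carry_out", "arguments": {"slide": [[0,0,0.005],[0,0,0.004],[0,0,0],[0,0,0],[0,0,0]], "turn": [0,0,0,0,0], "jaw": [-1,-1,-1,-1,-1]}}

```text
time: 25.15
tool_pos: [0.5653, 0.0563, 0.0546]
tool_rot: [-180.0, -0.0, -6.2]
force: [-1.6, 0.5, -1.4]
width: 0.634
```

Emit:
{"name": "carry_out", "arguments": {"slide": [[0,0,0],[0,0,0],[0,0,0],[0,0,0],[0,0,-0.01],[0,0,-0.03],[0,0,-0.04],[0,0,-0.04],[0,0,-0.04],[0,0,-0.02],[0.04,0.01,0],[0.04,0,0],[0.04,0,0],[0.04,-0.01,0],[0,0,0],[0,0,0]], "turn": [0,0,0,0,0,0,0,0,0,0,0,0,0,0,0,0], "jaw": [0.48,0.48,0.48,0.48,0.48,0.48,0.48,0.48,0.48,0.48,-1,-1,-1,-1,-1,-1]}}

```text
time: 26.75
tool_pos: [0.7241, 0.039, 0.2333]
tool_rot: [180.0, 0.1, -6.2]
force: [-0.6, -0.4, -0.9]
width: 0.264
```

```bash
python3 - <<'E'
from h import *
go([.165,.096,.118])
s=cam("side","s_side");t=cam("top","s_top")
cv2.imwrite("pics/s_z.png",np.hstack([cv2.resize(s["frame"][80:230,150:300],(400,400)),cv2.resize(t["frame"][70:220,150:300],(400,400))]))
cv2.imwrite("pics/s_zz.png",s["frame"])
E
```

```text
t 26.8 L [0.1603 0.0589 0.2333] yaw [179.9931   0.1301  -6.1906] slide [ 0.0047 -0.0371  0.1153] F [-0.5774 -0.3828 -0.8762] w 0.26403608706697584
```

View pics/s_z.png

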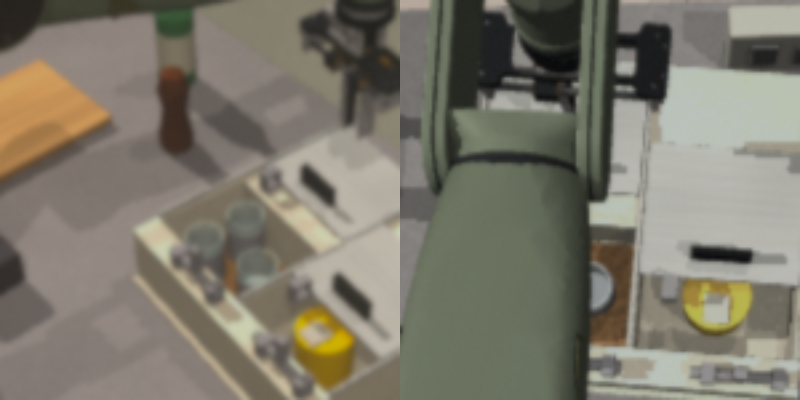

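View pics/s_zz.png

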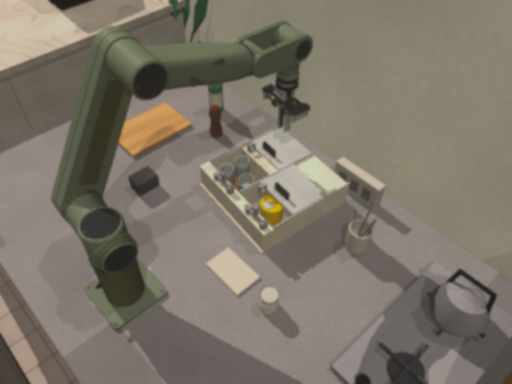

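Emit:
{"name": "carry_out", "arguments": {"slide": [[0.004,-0.018,0],[0.003,-0.018,0],[0,0,0.02],[0,0,0.03],[0,0,0.03],[0,0,0.02],[0,0,0.01],[0,0,0],[0,0,0]], "turn": [0,0,0,0,0,0,0,0,0], "jaw": [-1,-1,-1,-1,-1,-1,-1,-1,-1]}}

```text
time: 27.75
tool_pos: [0.7359, 0.0748, 0.126]
tool_rot: [-180.0, -0.1, -6.2]
force: [-0.6, -0.1, -0.1]
width: 0.009
```

```bash
python3 - <<'E'
from h import *
go([-.03,.096,.118])
s=cam("side","u_side")
cv2.imwrite("pics/u_z.png",cv2.resize(s["frame"][80:230,170:320],(600,600)))
E
```

```text
t 27.8 L [0.1681 0.0957 0.126 ] yaw [-179.9781   -0.1328   -6.1586] slide [-0.1981 -0.0004  0.008 ] F [-0.6099 -0.1422 -0.1178] w 0.009123890845113692
```

View pics/u_z.png

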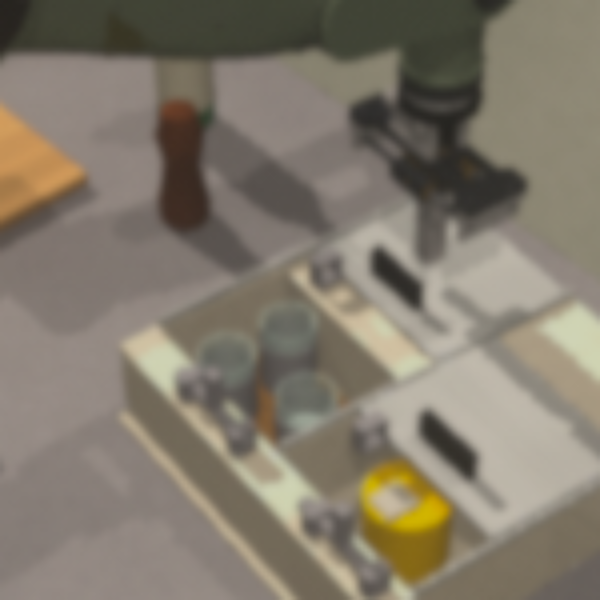

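Emit:
{"name": "carry_out", "arguments": {"slide": [[0,0,0.005],[-0.01,0,0],[-0.012,0,0],[-0.012,0,0],[-0.012,0,0],[-0.012,0,0],[-0.012,0,0],[-0.012,0,0],[-0.012,0,0],[-0.012,0,0],[-0.012,0,0],[-0.012,0,0],[-0.012,0,0],[-0.012,0,0],[-0.012,0,0],[-0.012,0,0],[-0.01,0,0],[0,0,0],[0,0,0]], "turn": [0,0,0,0,0,0,0,0,0,0,0,0,0,0,0,0,0,0,0], "jaw": [-1,-1,-1,-1,-1,-1,-1,-1,-1,-1,-1,-1,-1,-1,-1,-1,-1,-1,-1]}}

```text
time: 29.7
tool_pos: [0.5473, 0.0945, 0.1193]
tool_rot: [-180.0, 0.1, -6.2]
force: [0.5, -0.4, -0.0]
width: 0.007
```

```bash
python3 - <<'E'
from h import *
go([-.036,.096,.118])
s=cam("side","v_side")
cv2.imwrite("pics/v_z.png",cv2.resize(s["frame"][80:230,170:320],(600,600)))
E
```

```text
t 29.7 L [-0.0215  0.095   0.1193] yaw [-179.995     0.083    -6.1902] slide [-0.0145 -0.001   0.0013] F [ 0.5293 -0.3524 -0.0273] w 0.006915782089723796
```

View pics/v_z.png

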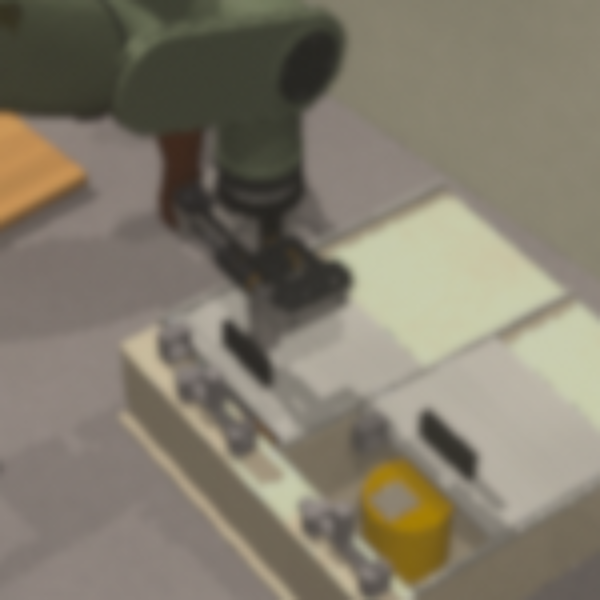

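Nearly shut; pushing in small steps and watching the force.

Emit:
{"name": "carry_out", "arguments": {"slide": [[-0.005,0,0],[-0.004,0,0],[-0.003,0,0],[0,0,0],[0,0,0]], "turn": [0,0,0,0,0], "jaw": [-1,-1,-1,-1,-1]}}

```text
time: 30.25
tool_pos: [0.5357, 0.0957, 0.1193]
tool_rot: [180.0, 0.1, -6.2]
force: [0.5, -0.6, 0.1]
width: 0.004
```

Emit:
{"name": "carry_out", "arguments": {"slide": [[-0.003,0,0],[0,0,0],[0,0,0]], "turn": [0,0,0], "jaw": [-1,-1,-1]}}

```text
time: 30.55
tool_pos: [0.533, 0.096, 0.1194]
tool_rot: [-180.0, 0.0, -6.2]
force: [0.9, -0.1, 0.6]
width: 0.001
```

Emit:
{"name": "carry_out", "arguments": {"slide": [[-0.003,0,0],[0,0,0],[0,0,0]], "turn": [0,0,0], "jaw": [-1,-1,-1]}}

```text
time: 30.85
tool_pos: [0.5305, 0.0962, 0.1195]
tool_rot: [-180.0, -0.0, -6.2]
force: [2.1, -0.3, -1.5]
width: 0.004
```

Emit:
{"name": "carry_out", "arguments": {"slide": [[-0.002,0,0],[0,0,0],[0,0,0]], "turn": [0,0,0], "jaw": [-1,-1,-1]}}

```text
time: 31.15
tool_pos: [0.5305, 0.0962, 0.1196]
tool_rot: [-180.0, -0.3, -6.2]
force: [6.5, -0.3, -5.6]
width: 0.003
```

Emit:
{"name": "carry_out", "arguments": {"slide": [[-0.002,0,0],[0,0,0],[0,0,0]], "turn": [0,0,0], "jaw": [-1,-1,-1]}}

```text
time: 31.45
tool_pos: [0.5305, 0.0962, 0.1199]
tool_rot: [-180.0, -0.6, -6.2]
force: [11.5, -0.4, -9.7]
width: 0.002
```

Emit:
{"name": "carry_out", "arguments": {"slide": [[0.004,0,0],[0.004,0,0],[0,0,-0.03],[0,0,-0.04],[0,0,-0.03],[0.03,0,0],[0.03,0,0],[0,0,0]], "turn": [0,0,0,0,0,0,0,0], "jaw": [-1,-1,-1,-1,-1,-1,-1,-1]}}

```text
time: 32.25
tool_pos: [0.5957, 0.0888, 0.2192]
tool_rot: [180.0, 0.0, -6.2]
force: [-0.0, -0.7, -0.1]
width: 0.009
```

```bash
python3 - <<'E'
from h import *
go([-.096,.03,.143])
s=cam("side","w_side")
cv2.imwrite("pics/w_z.png",cv2.resize(s["frame"][130:230,190:290],(600,600),interpolation=cv2.INTER_CUBIC))
for y in (.063,):
  print("knob",proj("side",toW([-.096,y,.161])),"handle shut",proj("side",toW([-.052,.096,.138])))
E
```

```text
t 32.2 L [0.0272 0.0945 0.2192] yaw [179.9911   0.01    -6.2407] slide [-0.1232  0.0646  0.0762] F [-0.0458 -0.6902 -0.064 ] w 0.008586375068374319
knob [223.2501 171.9855] handle shut [228.6243 165.9487]
```

View pics/w_z.png

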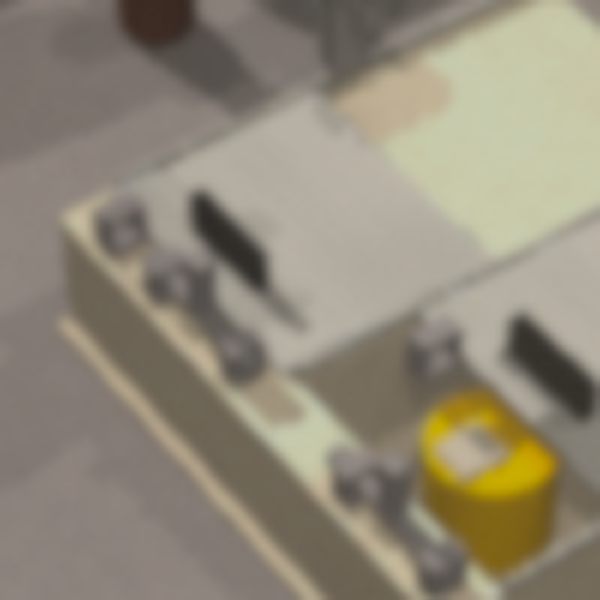

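Emit:
{"name": "carry_out", "arguments": {"slide": [[-0.03,0.015,0],[-0.03,0.015,0],[-0.03,0.015,0],[-0.033,0.016,0],[0,0,0],[0,0,0.03],[0,0,0.025],[0,0,0.015],[0,0,0],[0,0,0]], "turn": [0,0,0,0,0,0,0,0,0,0], "jaw": [-1,-1,-1,-1,-1,-1,-1,-1,-1,-1]}}

```text
time: 33.3
tool_pos: [0.4649, 0.0423, 0.1496]
tool_rot: [-180.0, 0.0, -6.2]
force: [-0.4, 0.3, 0.1]
width: 0.007
```

```bash
python3 - <<'E'
from h import *
go([-.096,.034,.14])
s=cam("side","x_side")
cv2.imwrite("pics/x_z.png",cv2.resize(s["frame"][120:220,180:280],(600,600),interpolation=cv2.INTER_CUBIC))
E
```

```text
t 33.3 L [-0.0977  0.0342  0.1496] yaw [-179.9899    0.0365   -6.179 ] slide [0.0017 0.0002 0.0096] F [-0.4335  0.3213  0.0934] w 0.006900992149644734
```

View pics/x_z.png

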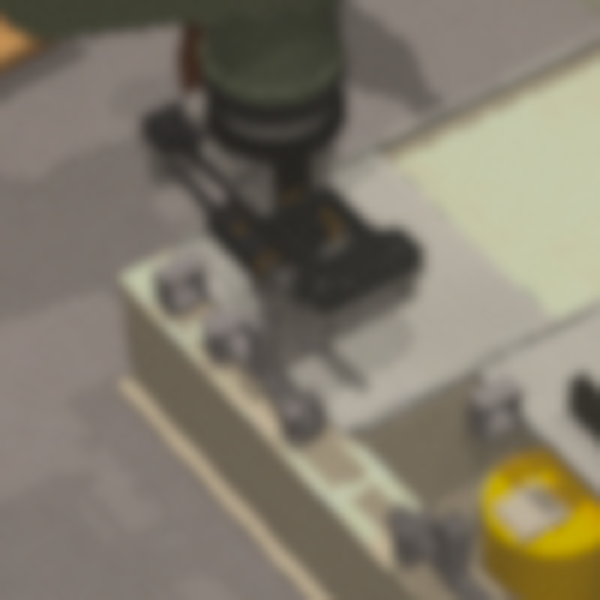

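Finger is right of the knob. Lower and push towards +y.

Emit:
{"name": "carry_out", "arguments": {"slide": [[0.001,0,0.007],[0,0,0],[0,-0.005,0],[0,-0.006,0],[0,-0.006,0],[0,-0.006,0],[0,-0.006,0],[0,0,0],[0,0,0]], "turn": [0,0,0,0,0,0,0,0,0], "jaw": [-1,-1,-1,-1,-1,-1,-1,-1,-1]}}

```text
time: 34.25
tool_pos: [0.469, 0.0713, 0.1423]
tool_rot: [-180.0, 0.0, -6.2]
force: [0.1, 0.2, 0.1]
width: 0.008
```

```bash
python3 - <<'E'
from h import *
go([-.096,.092,.14])
s=cam("side","y_side")
cv2.imwrite("pics/y_z.png",cv2.resize(s["frame"][120:220,180:280],(600,600),interpolation=cv2.INTER_CUBIC))
E
```

```text
t 34.2 L [-0.0968  0.0634  0.1423] yaw [-179.963     0.0239   -6.1652] slide [ 0.0008 -0.0286  0.0023] F [0.1087 0.2303 0.1366] w 0.008245745781291428
```

View pics/y_z.png

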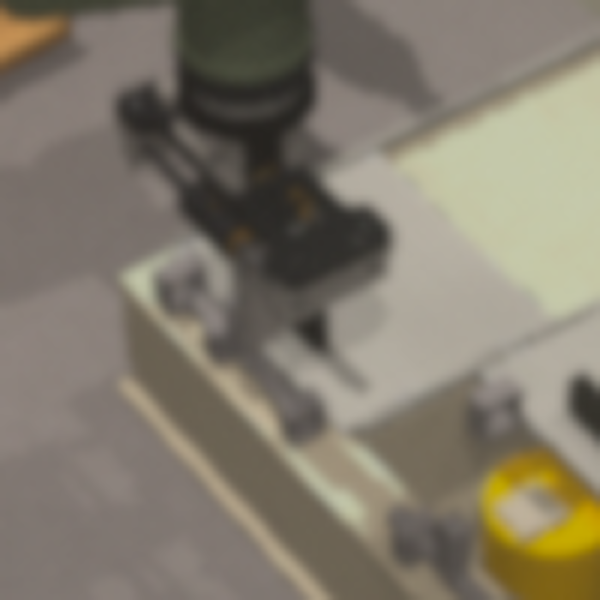

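Emit:
{"name": "carry_out", "arguments": {"slide": [[0,-0.006,0],[0,-0.006,0],[0,-0.006,0],[0,-0.005,0],[0,0,0],[0,0,0]], "turn": [0,0,0,0,0,0], "jaw": [-1,-1,-1,-1,-1,-1]}}

```text
time: 34.9
tool_pos: [0.4718, 0.0942, 0.1425]
tool_rot: [-180.0, -0.0, -6.2]
force: [0.1, -0.8, 0.1]
width: 0.006
```

Emit:
{"name": "carry_out", "arguments": {"slide": [[0,-0.003,0],[0,0,0],[0,0,0]], "turn": [0,0,0], "jaw": [-1,-1,-1]}}

```text
time: 35.2
tool_pos: [0.4721, 0.0967, 0.1425]
tool_rot: [-180.0, -0.0, -6.2]
force: [-1.0, 0.0, -0.6]
width: 0.005
```

Emit:
{"name": "carry_out", "arguments": {"slide": [[0,-0.003,0],[0,0,0],[0,0,0]], "turn": [0,0,0], "jaw": [-1,-1,-1]}}

```text
time: 35.5
tool_pos: [0.4724, 0.0996, 0.1425]
tool_rot: [-180.0, -0.0, -6.2]
force: [0.3, -0.6, -0.1]
width: 0.001
```

Emit:
{"name": "carry_out", "arguments": {"slide": [[0,-0.002,0],[0,0,0],[0,0,0]], "turn": [0,0,0], "jaw": [-1,-1,-1]}}

```text
time: 35.8
tool_pos: [0.4724, 0.1, 0.1426]
tool_rot: [179.8, 0.0, -6.2]
force: [-0.4, -5.5, 1.3]
width: 0.006
```

Emit:
{"name": "carry_out", "arguments": {"slide": [[0,-0.002,0],[0,0,0],[0,0,0]], "turn": [0,0,0], "jaw": [-1,-1,-1]}}

```text
time: 36.1
tool_pos: [0.4725, 0.1001, 0.1426]
tool_rot: [179.6, 0.0, -6.2]
force: [-1.6, -10.3, 2.3]
width: 0.005
```

Emit:
{"name": "carry_out", "arguments": {"slide": [[0,0.005,0],[0,0.006,0],[0,0.006,0],[0,0,-0.03],[0,0,-0.04],[0,0,-0.04],[0,0,-0.03],[-0.02,0.04,0],[-0.02,0.04,0],[-0.02,0.04,0],[-0.02,0.04,0],[0,0.04,0],[0,0.04,0],[0,0.04,0],[0,0,0],[0,0,0]], "turn": [0,0,0,0,0,0,0,0,0,0,0,0,0,0,0,0], "jaw": [-1,-1,-1,-1,-1,-1,-1,-1,-1,-1,-1,-1,-1,-1,-1,-1]}}

```text
time: 37.7
tool_pos: [0.3608, -0.1835, 0.2822]
tool_rot: [-179.9, 0.0, -6.3]
force: [-0.6, 0.7, -0.1]
width: 0.002
```

```bash
python3 - <<'E'
from h import *
go([-.096,.092,.14])
s=cam("side","aa_side");t=cam("top","aa_top")
cv2.imwrite("pics/aa_z.png",np.hstack([cv2.resize(s["frame"][120:220,180:280],(400,400),interpolation=cv2.INTER_CUBIC),cv2.resize(t["frame"][80:230,160:310],(400,400),interpolation=cv2.INTER_CUBIC)]))
z=lambda n,p:proj(n,toW(p))
print("expect top handle",z("top",[-.052,.096,.138]),"knob home",z("top",[-.096,.113,.161]))
E
```

```text
t 37.7 L [-0.1769 -0.2015  0.2822] yaw [-179.9298    0.0117   -6.335 ] slide [ 0.0802 -0.2937  0.1422] F [-0.6175  0.6646 -0.1469] w 0.001765644862301356
expect top handle [203.2789 189.699 ] knob home [194.7434 203.3681]
```

View pics/aa_z.png

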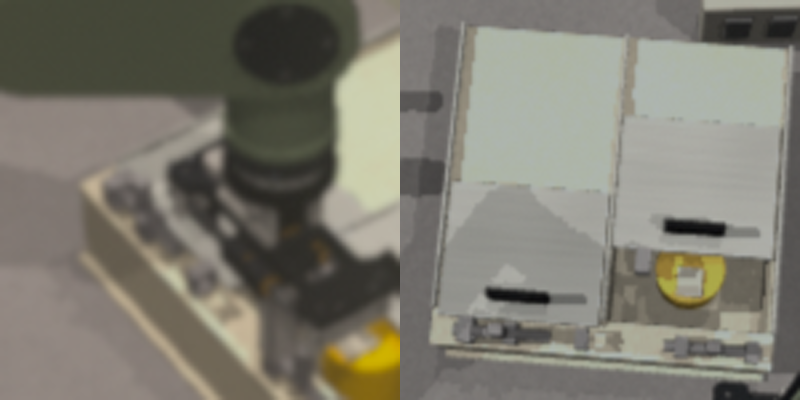

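View pics/aa_top.png

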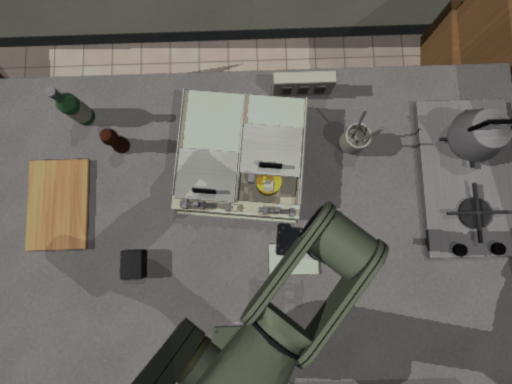

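View pics/aa_side.png

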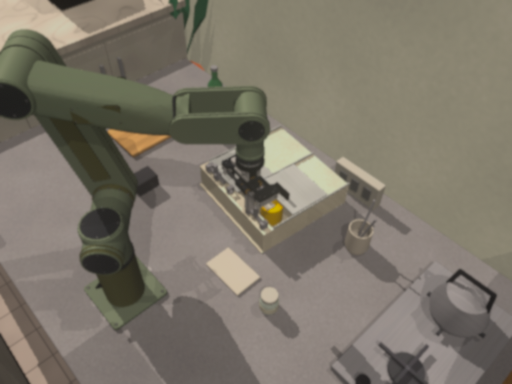

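```bash
python3 -c "
from station import arm
print(arm.finish_job())"
```

```text
the job is handed in; nothing more can be done
None
```

I put all three cups on the ledge (two tall, one squat) upright on the cork mat in the left bay. Then I shut that bay's cover, shot its bolt home and handed the job in at about 38 s. First I had to push the cover back, because it was only half open.

- **Cups:** the last picture with the bay open showed all three upright. They were out of sight once the cover was shut, so I couldn't check them again. No cups were left on the ledge.
- **Cover:** it stopped hard against its end at 11 N. The handle worked out at about x -52 mm from the finger position, which is fully shut. In the top view it lay within about 1.5 px of the expected place.
- **Bolt:** it stopped hard at 10 N, with the knob about 50 mm from where it started. I didn't measure it separately in the last picture.
- **Other bay and ledge items:** the last top view showed the right cover handle within about 1 px of where it started. The right bolt, canister, pot and mill looked undisturbed, and so did the jar in the side view, but I didn't measure those.
- **Robot:** it ended clear of everything, with the tool at 0.28 m height.

None of the checks I made failed or disagreed. One sideways move came up about 28 mm short because I added up the steps wrongly. I corrected it before lowering the cup.

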